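# Build up an alternating clutch pack on a splined hub

### The arm

A 6-joint arm with a two-finger parallel gripper is mounted at the origin on the work surface. World frame = base frame: x ahead of the robot, y to its left, z up, the work surface at z = 0. Lengths are in mm, angles in rad, forces in N, time in s.
With the tool pointing down it reaches from about 350 to 850 mm from the base axis. Payload 8.1 kg.
Tool frame: the origin (TCP) lies between the finger pads; the fingertips stand 25 mm ahead of it and the grasp point (between the pads) lies 6 mm ahead of it; z points along the fingers, y is the line along which they close (so a half turn about z gives the same grasp; the last joint's range is limited). The gripper opens to 85 mm and grips with 20 to 120 N. Pads are 22 mm wide; open, the fingers measure 114 mm over their backs; the gripper's body (76 mm by 85 mm) begins 54 mm behind the grasp point. The pads swing forward as they close: fully open they stand 13 mm farther back than shut.
Start: joints at [-1.25, 0.13, 1.488, -0, 1.523, -0.085], TCP at [236.872, -551.268, 235.292] pointing down, gripper open.
Joint ranges: [-2.96, 2.96], [-0.89, 2.26], [0.02, 2.5], [-1.34, 4.48], [0, 2.73], [-2.66, 2.66]. Speed limits (rad/s): [2.39, 2.39, 2.79, 3.14, 3.14, 3.14].

### API

Orientations are given as a rotation vector (axis times angle).
In Python, from plant import robot, read_camera, get_calibration, order gives the robot as it stands.
- The arm moves only by the tool carry_out, never from a script. Its argument "motion" is a list of rows, each a list of 3 entries, a list of its own where there are three numbers: the shift along the world's x, y, z in mm, then the turn, a rotation vector about the world's x, y, z in rad, then the finger opening in mm, from 0 to 85.4. A call has 1 to 10 rows; each row is the pose to reach, as a shift and turn from the pose commanded when the call began; what a row does not reach only later rows make up. A row lasts 1/12 s, in which the tool goes at most 41.7 mm and 7.16 degrees, less where a joint would pass 70% of its speed; a pose out of reach is approached as far as the arm can. A call with a gripper value outside its range is refused whole. The fingers move at their own pace and stop on an object; "newtons" is the grip in N (left out, the last holds). Time passes only in rows, so rows that repeat a pose let the fingers close. It gives the time, the measured TCP pose, the force, the opening and the grip force at its end, in the units of the state.
- robot.sense(): the state, without advancing time (a new reading comes with each control period).
- read_camera(name): name is "scene" or "top" or "wrist"; returns the picture (400x640x3 uint8, red, green, blue); there is no depth.
- get_calibration(name): a dict with "fx", "fy", "cx", "cy" (pixels), "R" (3x3) and "t" (3): a world point X has camera coordinates R X + t; the wrist camera has in their place "mount" (4x4, takes a point from camera to tool coordinates, whose origin is the TCP and whose axes are the flange's). Camera axes: x right, y down, z forward; pixel columns grow to the right and rows downward; lengths in mm; the calibration is good to about 2 mm. A picture is of the moment at which its call begins: read the wrist's pose just before it. get_calibration takes no time and is no camera call.
- order.sign_off(): hands the job in; it is judged then, once.
The state is a dict: "clock": time; "q": joint angles; "dq": joint speeds; "tau": joint torques, N m; "eef_pos": TCP position; "orientation": TCP orientation; "ft_force": force on the tool from outside, world axes, zero at the start; "wrist_torque": the same for the moment, N m; "finger_gap": opening from 0.0 (shut) to 1.0 (fully open); "finger_force": force on a finger pad.
Only numpy, scipy, OpenCV 4.12 (cv2) and the standard library are available. Lean on these libraries where they do the work, as an engineer would, in place of code of your own. Each camera call takes 0.05 s, during which the arm holds its last target. There are 200 camera calls.

### The job

Build up the clutch pack on the splined hub in the red vise, where one steel plate already sits: slide the copper friction disc fully down with its tab pointing opposite to the tab of the plate already there, then the loose steel plate fully down on top with its tab back on the same side as the first. Then push the yellow keeper fork all the way in over the pack, and let go of everything. Leave the wrench, the screwdriver and the white can where they are.

Things in the scene. Friction and masses are not known exactly. Their poses are not given: they have to be found in the camera images.
- vise: Red bench vise fixed to the bench, 140 x 100 mm (x, y), jaws up to 58 mm, holding an upright dark steel splined hub. Origin on the bench top, on the hub axis; z up. Its screw and cross bar stand out to 117 mm at -x, 20 mm high. The friction disc belongs 78 to 86 mm above the origin (tab to the vise's -y), the loose steel plate 86 to 94 mm (tab to +y).
- hub_top (a point): Top of the hub, on its axis, 116 mm above the bench. The hub has a round core 22 mm across with four straight splines along the vise's +x, -x, +y and -y: 8 mm wide, 32 mm over opposite outer faces, rising to 108 mm above the bench; the core goes on above them as a tapered nose. Axes as the vise's.
- first_tab (a point): Top face of the tab of the fixed steel plate that already sits on the hub, 44 mm from the hub axis towards the vise's +y. That plate is 60 mm across and 8 mm thick, its top face 78 mm above the bench; its tab is 14 mm wide and ends 48 mm from the axis.
- disc_center (a point): Centre (half-way up) of the loose copper friction disc with dark pads: ring 60 mm across, 8 mm thick, 16-sided, flat on the bench, 0.09 kg. Tab along its own +y, 14 mm wide, ends 48 mm out. Hole 36 mm with four 10 mm wide teeth on the diagonals, 26 mm between opposite ones, 1.5 mm play on the splines: fits every 90 degrees. Grip across its x by the fingertips only: plates below are as wide.
- disc_tab (a point): Point on the middle of the friction disc's tab, half-way up, 44 mm from its centre along its +y.
- sep_center (a point): Centre (half-way up) of the loose bare steel plate, flat on the bench: same shape, size and axes as the friction disc, tab along its own +y; 0.11 kg.
- sep_tab (a point): Point on the middle of the loose steel plate's tab, half-way up, 44 mm from its centre along its +y.
- keeper (a joint): Travel (m) of the yellow keeper fork along the vise's +y: near 0 drawn back, 0.074 fully in at its stop, its tines either side of the hub over the pack. Slides with 1.5 N, stays where left. Underside 97 mm above the bench, 3 mm over a seated pack: it cannot pass over a plate that sits high. It runs on a 24 mm wide guide bar, top at 96 mm, 60 to 152 mm from the hub axis at the vise's -y.
- keeper_push (a point): Middle of the rear face (away from the hub) of the keeper's upright yellow push tab, 116 mm above the bench; push it along the vise's +y. The tab is 40 mm wide along the vise's x, 8 mm thick, and stands from 97 to 131 mm above the bench. This point is 136 mm from the hub axis on the vise's -y side when the joint reads 0, 62 mm when fully in.
- wrench: Loose wrench lying on the bench, a bystander; origin at its underside.
- can: Loose white can, 66 mm across and 90 mm tall, a bystander; origin at its underside.
- driver: Loose screwdriver lying on the bench, a bystander; origin at its underside.
There are look-alikes about, which are no part of the job. Several things look just like the part that bears sep_center: the one meant starts farthest to the robot's left. There is more than one size of the part that bears disc_center; the job needs the smallest.

How it is judged:
By the outcome, as a careful person would: the job done as asked, in the order asked, and still so for the second after the job is handed in, with the robot touching nothing.
It also fails if it takes over 66 s, if anything falls off the work surface, if the arm or the gripper's body presses on something with over 40 N, if the wrist force passes 120 N, or if a joint passes its speed limit or range.

## Working session

There is one attempt and no reset: what is moved stays moved. The work goes in short steps, Python scripts to look and compute and a tool call to move; the robot and the scene stay as the last step left them, time stands still between calls to the robot, and variables do not carry over. Pictures are saved under pics/ and viewed, at most 10 in all, crops included, and the job is handed in when it is done.

Besides the shell and the picture viewer there is one more tool, called after "Emit:" by a JSON object that holds its "method" and its "body", one argument or row to a line. carry_out: Moves the arm, as the interface text tells. Its arguments: {"type":"object","properties":{"motion":{"type":"array"},"newtons":{"type":"number"}},"required":["motion"]}

```bash
mkdir -p pics
cat > h.py <<'E'
import numpy as np,cv2
from scipy.spatial.transform import Rotation as Ro
from plant import robot,read_camera,get_calibration,order
def cam(name,s=None):
    c=get_calibration(name)
    K=np.array([[c['fx'],0,c['cx']],[0,c['fy'],c['cy']],[0,0,1]])
    if 'mount' in c:
        M=np.array(c['mount']);W=np.eye(4);W[:3,:3]=Ro.from_rotvec(s['orientation']).as_matrix();W[:3,3]=s['eef_pos']
        T=np.linalg.inv(W@M);return K,T[:3,:3],T[:3,3]
    return K,np.array(c['R']),np.array(c['t'])
def ray(C,u,v,z):
    K,R,t=C;d=R.T@np.linalg.solve(K,[u,v,1]);o=-R.T@t
    return (o+d*(z-o[2])/d[2]).round(1)
def proj(C,X):
    K,R,t=C;p=K@(R@np.array(X,float)+t);return (p[:2]/p[2]).round(1)
def snap(name,f):
    s=robot.sense();im=read_camera(name)[:,:,::-1].copy();cv2.imwrite('pics/'+f,im);return cam(name,s),im
E
python3 - <<'E'
from h import *
_,a=snap('top','top0.png');_,b=snap('scene','scene0.png')
for n in('top','scene'):print(n,get_calibration(n))
s=robot.sense();print(s);print(get_calibration('wrist'))
E
```

```text
top {'fx': 369.97969216738, 'fy': 369.97969216738, 'cx': 326.6071922411784, 'cy': 203.7862055850794, 'R': array([[ 0.0106379 , -0.99978549,  0.01777107],
       [-0.98994305, -0.01303702, -0.14086446],
       [ 0.14106592, -0.01609385, -0.98986938]]), 't': array([  46.29603168,  597.49024921, 1080.99045936])}
scene {'fx': 412.31758968867604, 'fy': 412.31758968867604, 'cx': 314.9284342577106, 'cy': 195.84061744181867, 'R': array([[ 0.5873961 ,  0.80905186,  0.02002252],
       [ 0.5144307 , -0.35416446, -0.78097925],
       [-0.62476145,  0.46904437, -0.62423594]]), 't': array([-401.14273956, -215.83125278, 1371.01582536])}
{'clock': 0.1, 'q': array([-1.25041226e+00,  1.31087410e-01,  1.48918652e+00,  3.20543789e-05,
        1.52301032e+00, -8.54199734e-02]), 'dq': array([ 1.14794457e-03, -2.52162922e-03, -3.54628331e-04, -4.46589792e-04,
       -8.65849017e-04, -5.26247845e-05]), 'tau': array([ 2.17734145e-03, -5.70955896e+01, -5.01940119e+01, -5.74027908e-06,
        8.22331582e-03, -6.74662510e-05]), 'eef_pos': array([ 236.7176868 , -550.78917425,  234.33941283]), 'orientation': array([-3.07549707e+00, -6.32729020e-01,  2.61365026e-04]), 'ft_force': array([ 1.12308026,  0.04851824, -0.05611122]), 'wrist_torque': array([-4.24182539e-02, -8.82723565e-03,  8.05067155e-06]), 'finger_force': 0.0, 'finger_gap': 0.9982069336006376}
{'fx': 294.04146398419664, 'fy': 294.04146398419664, 'cx': 319.26395309182817, 'cy': 196.89095018348456, 'mount': array([[-4.32942849e-04, -9.57827892e-01, -2.87342205e-01,
         7.36655337e+01],
       [ 9.99998668e-01,  3.74341163e-05, -1.63149619e-03,
        -1.03689887e+00],
       [ 1.57344896e-03, -2.87342529e-01,  9.57826600e-01,
        -1.38560945e+02],
       [ 0.00000000e+00,  0.00000000e+00,  0.00000000e+00,
         1.00000000e+00]])}
```

View pics/top0.png

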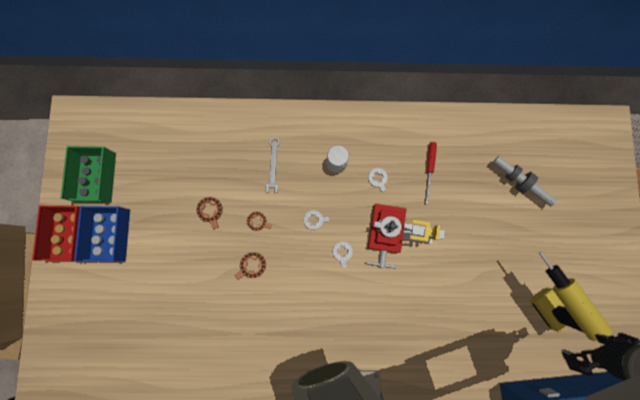

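View pics/scene0.png

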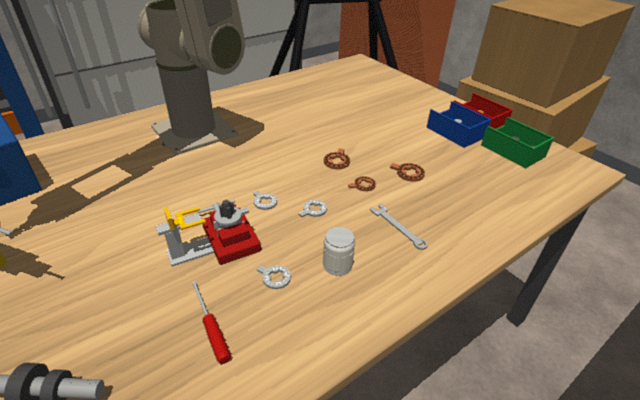

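The top view shows the small copper disc at (257,221) with its tab to the right. The leftmost steel plate is at (314,219), tab right. The vise hub is at about (391,226), with the keeper to its right, so the vise's +y is at image left. I'll enlarge that area.

Run:
```python
from h import *
im=cv2.imread('pics/top0.png')[195:270,240:450];cv2.imwrite('pics/crop1.png',cv2.resize(im,None,fx=3.8,fy=3.8,interpolation=cv2.INTER_CUBIC))
C=cam('top')
for n,p,z in(('disc',(257,221),4),('disctab',(268,225.5),4),('sep',(314,219.5),4),('septab',(326,219),4),('hub',(391,226),116),('viseorigin?',(388,228),70),('keep',(441,233),120),('can',(337,157),90)):print(n,ray(C,*p,z))
```

```text
disc [545.4 268.5   4. ]
disctab [531.8 234.    4. ]
sep [552.3  91.6   4. ]
septab [554.3  54.2   4. ]
hub [ 525.5 -127.5  116. ]
viseorigin? [ 523.4 -127.4   70. ]
keep [ 507.2 -267.2  120. ]
can [730.2  24.9  90. ]
```

View pics/crop1.png

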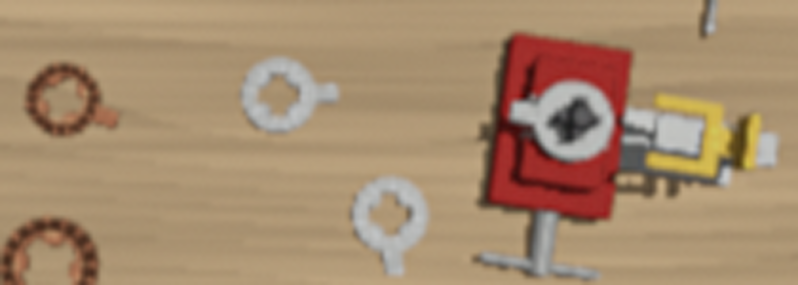

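Emit:
{"method": "carry_out", "body": {
  "motion": [
    [[288, 424, 0], [0, 0, 1.037], 85],
    [[288, 424, 0], [0, 0, 1.037], 85],
    [[288, 424, 0], [0, 0, 1.037], 85],
    [[288, 424, 0], [0, 0, 1.037], 85],
    [[288, 424, 0], [0, 0, 1.037], 85],
    [[288, 424, 0], [0, 0, 1.037], 85],
    [[288, 424, 0], [0, 0, 1.037], 85],
    [[288, 424, 0], [0, 0, 1.037], 85],
    [[288, 424, 0], [0, 0, 1.037], 85],
    [[288, 424, 0], [0, 0, 1.037], 85]
  ]
}}

```text
clock: 0.93
eef_pos: [471.5, -204.6, 235.0]
orientation: [-2.356, -2.078, 0.0]
ft_force: [0.8, -1.0, -0.3]
finger_gap: 1.0
finger_force: 0.0
```

Emit:
{"method": "carry_out", "body": {
  "motion": [
    [[66, 97, 0], [0, 0, 0], 85],
    [[66, 97, 0], [0, 0, 0], 85],
    [[66, 97, 0], [0, 0, 0], 85],
    [[66, 97, 0], [0, 0, 0], 85],
    [[66, 97, 0], [0, 0, 0], 85]
  ]
}}

```text
clock: 1.35
eef_pos: [537.4, -107.7, 234.6]
orientation: [-2.354, -2.078, 0.001]
ft_force: [0.1, -0.1, -0.9]
finger_gap: 0.994
finger_force: 0.0
```

Run:
```python
from h import *
s=robot.sense();C,im=snap('wrist','w1.png')
print(s['clock'],s['eef_pos'],s['orientation'],s['q'])
print(proj(C,[525,-127,116]))
```

```text
1.35 [ 537.35103201 -107.69368079  234.58834828] [-2.35426071e+00 -2.07848632e+00  1.10397305e-03] [-2.91347918e-01 -8.35921751e-03  1.63391984e+00 -1.26633649e-05
  1.51734337e+00 -1.67081436e-01]
[309.2 215.7]
```

View pics/w1.png

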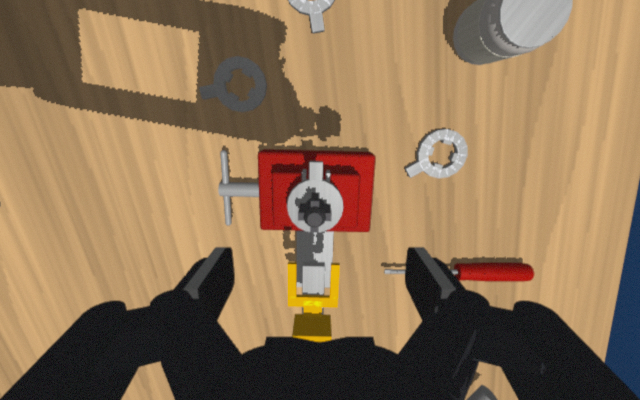

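The wrist view shows the hub top at about (316,217), the fixed plate centre at about (315,206) with its tab end at (316,163), and the keeper behind it. I'll enlarge to read this more precisely.

Run:
```python
from h import *
im=cv2.imread('pics/w1.png')[145:345,240:400];cv2.imwrite('pics/crop2.png',cv2.resize(im,(480,600),interpolation=cv2.INTER_CUBIC))
```

```text
(no output)
```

View pics/crop2.png

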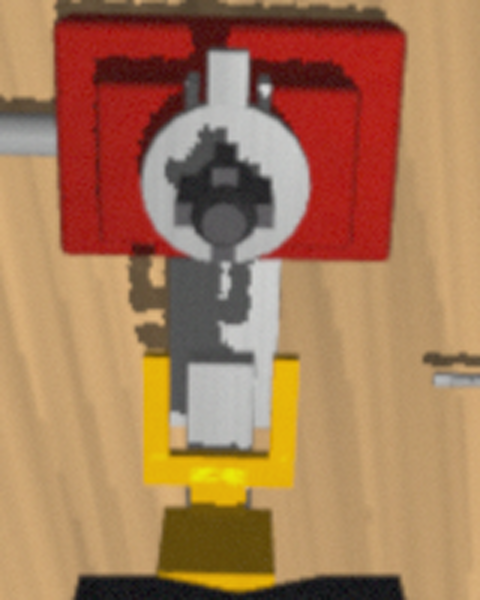

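Run:
```python
from h import *
s=robot.sense();C=cam('wrist',s)
f=lambda x,y,z:ray(C,240+x/3,145+y/3,z)
P=dict(hub=f(222,224,116),spl=f(223.5,214,108),plate=f(225.5,182,78),tabtip=f(228,50,78),tl=f(157,355,105),tr=f(287,355,105),pl=f(167,508,131),pr=f(272,510,131))
for k,v in P.items():print(k,v)
d=P['tabtip']-P['plate'];print(np.hypot(*d[:2]),np.degrees(np.arctan2(d[1],d[0])))
d=P['tr']-P['tl'];print(np.degrees(np.arctan2(d[1],d[0])))
d=P['plate']-(P['pl']+P['pr'])/2;print(d,np.degrees(np.arctan2(d[1],d[0])))
```

```text
hub [ 528.3 -132.8  116. ]
spl [ 528.7 -132.5  108. ]
plate [ 529.  -131.7   78. ]
tabtip [535.9 -85.3  78. ]
tl [ 499.4 -181.4  105. ]
tr [ 543.3 -187.   105. ]
pl [ 498.7 -222.8  131. ]
pr [ 532.5 -227.8  131. ]
46.91023342512803 81.5417071409191
-7.269540149902287
[ 13.4  93.6 -53. ] 81.85275861569025
```

Hub axis ≈ (528.5, -132.5), vise +y heading ≈ 82°. Next I go above the disc.

Emit:
{"method": "carry_out", "body": {
  "motion": [
    [[8, 376, -85], [0, 0, -0.246], 85],
    [[8, 376, -85], [0, 0, -0.246], 85],
    [[8, 376, -85], [0, 0, -0.246], 85],
    [[8, 376, -85], [0, 0, -0.246], 85],
    [[8, 376, -85], [0, 0, -0.246], 85],
    [[8, 376, -85], [0, 0, -0.246], 85],
    [[8, 376, -85], [0, 0, -0.246], 85],
    [[8, 376, -85], [0, 0, -0.246], 85],
    [[8, 376, -85], [0, 0, -0.246], 85],
    [[8, 376, -85], [0, 0, -0.246], 85]
  ]
}}

```text
clock: 2.23
eef_pos: [543.9, 269.0, 148.6]
orientation: [-2.594, -1.77, 0.002]
ft_force: [0.3, 0.2, 0.1]
finger_gap: 0.994
finger_force: 0.0
```

Emit:
{"method": "carry_out", "body": {
  "motion": [
    [[0, 0, 0], [0, 0, 0], 85],
    [[0, 0, 0], [0, 0, 0], 85]
  ]
}}

```text
clock: 2.4
eef_pos: [544.7, 265.6, 149.6]
orientation: [2.595, 1.77, -0.003]
ft_force: [0.2, -0.1, -0.4]
finger_gap: 0.999
finger_force: 0.0
```

Run:
```python
from h import *
s=robot.sense();C,im=snap('wrist','w2.png')
print(s['clock'],s['eef_pos'],s['orientation'],proj(C,[545,268,4]))
u,v=proj(C,[545,268,4]).astype(int);c=im[max(0,v-90):v+90,u-100:u+100];print(u-100,max(0,v-90))
cv2.imwrite('pics/crop3.png',cv2.resize(c,None,fx=3,fy=3,interpolation=cv2.INTER_CUBIC))
```

```text
2.4 [544.7399061  265.56641039 149.56428023] [ 2.59515143  1.77011258 -0.00264518] [319.5 184.2]
219 94
```

View pics/crop3.png

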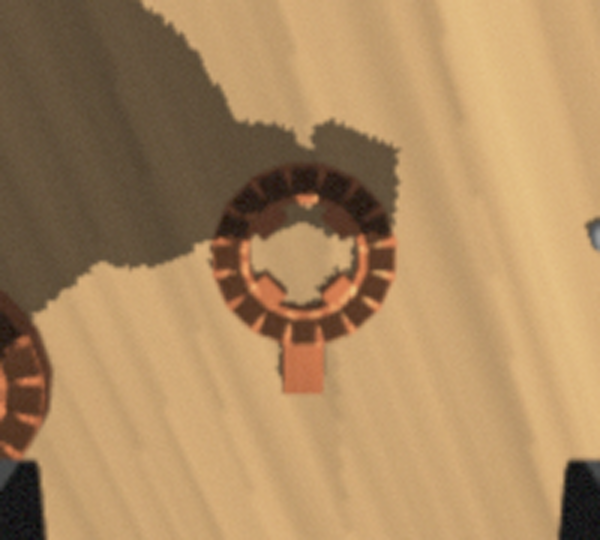

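Run:
```python
from h import *
s=robot.sense();C=cam('wrist',s)
a=ray(C,219+303.5/3,94+252/3,8);b=ray(C,219+303.5/3,94+393/3,8)
R=Ro.from_rotvec(s['orientation']).as_matrix()
print(a,b,np.hypot(*(b-a)[:2]),np.degrees(np.arctan2(*(b-a)[1::-1])),np.degrees(np.arctan2(R[1,0],R[0,0])),a-s['eef_pos'])
```

```text
[548.8 273.6   8. ] [530.7 227.7   8. ] 49.339841913001706 -111.52107859053969 68.52454298774914 [   3.63521751    8.77294451 -142.07866321]
```

Emit:
{"method": "carry_out", "body": {
  "motion": [
    [[4, 7, -40], [0, 0, 0], 68],
    [[4, 7, -80], [0, 0, 0], 68],
    [[4, 7, -110], [0, 0, 0], 68],
    [[4, 7, -110], [0, 0, 0], 68],
    [[4, 7, -110], [0, 0, 0], 68],
    [[4, 7, -110], [0, 0, 0], 68]
  ]
}}

```text
clock: 2.95
eef_pos: [550.8, 272.6, 42.9]
orientation: [2.597, 1.767, 0.004]
ft_force: [1.0, 0.3, 0.5]
finger_gap: 0.803
finger_force: 0.0
```

Run:
```python
from h import *
s=robot.sense();C,im=snap('wrist','w3.png')
print(s['clock'],s['eef_pos'],s['finger_gap'],proj(C,[548.8,273.6,8]))
```

```text
2.95 [550.81191585 272.6089877   42.85574127] 0.8032966540803808 [316.6 230.4]
```

View pics/w3.png

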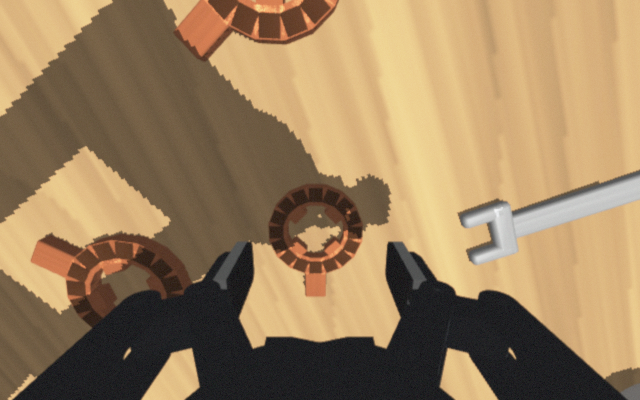

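Emit:
{"method": "carry_out", "body": {
  "motion": [
    [[-2, 1, -10], [0, 0, 0], 67],
    [[-2, 1, -12], [0, 0, 0], 66],
    [[-2, 1, -12], [0, 0, 0], 66],
    [[-2, 1, -12], [0, 0, 0], 66]
  ]
}}

```text
clock: 3.33
eef_pos: [546.9, 274.5, 28.6]
orientation: [2.595, 1.77, 0.0]
ft_force: [0.2, 0.1, -0.2]
finger_gap: 0.774
finger_force: 0.0
```

Emit:
{"method": "carry_out", "body": {
  "motion": [
    [[0, 0, -2], [0, 0, 0], 66],
    [[0, 0, -3], [0, 0, 0], 66],
    [[0, 0, -3], [0, 0, 0], 66]
  ]
}}

```text
clock: 3.58
eef_pos: [546.8, 274.4, 25.1]
orientation: [-2.595, -1.77, 0.0]
ft_force: [-0.3, -0.0, 0.1]
finger_gap: 0.774
finger_force: 0.0
```

Emit:
{"method": "carry_out", "body": {
  "motion": [
    [[0, 0, -2], [0, 0, 0], 66],
    [[0, 0, -2], [0, 0, 0], 66]
  ]
}}

```text
clock: 3.75
eef_pos: [546.8, 274.3, 22.9]
orientation: [-2.596, -1.77, 0.001]
ft_force: [-0.0, -0.5, 1.0]
finger_gap: 0.772
finger_force: 0.0
```

Emit:
{"method": "carry_out", "body": {
  "motion": [
    [[0, 0, -2], [0, 0, 0], 66],
    [[0, 0, -2], [0, 0, 0], 66]
  ]
}}

```text
clock: 3.92
eef_pos: [546.8, 274.3, 20.9]
orientation: [-2.596, -1.77, 0.001]
ft_force: [-0.6, -0.6, 1.1]
finger_gap: 0.768
finger_force: 0.0
```

Emit:
{"method": "carry_out", "body": {
  "motion": [
    [[0, 0, 1], [0, 0, 0], 62],
    [[0, 0, 1], [0, 0, 0], 55],
    [[0, 0, 1], [0, 0, 0], 50],
    [[0, 0, 1], [0, 0, 0], 50],
    [[0, 0, 1], [0, 0, 0], 50]
  ],
  "newtons": 40
}}

```text
clock: 4.33
eef_pos: [547.0, 274.4, 22.4]
orientation: [2.596, 1.77, 0.0]
ft_force: [0.2, 0.4, 0.6]
finger_gap: 0.583
finger_force: 0.0
```

Emit:
{"method": "carry_out", "body": {
  "motion": [
    [[0, 0, 20], [0, 0, 0], 50],
    [[0, 0, 40], [0, 0, 0], 50],
    [[0, 0, 80], [0, 0, 0], 50],
    [[0, 0, 120], [0, 0, 0], 50],
    [[0, 0, 150], [0, 0, 0], 50],
    [[0, 0, 150], [0, 0, 0], 50]
  ]
}}

```text
clock: 4.83
eef_pos: [551.1, 276.1, 181.6]
orientation: [2.593, 1.768, 0.02]
ft_force: [0.5, 0.3, 1.0]
finger_gap: 0.581
finger_force: 0.0
```

Run:
```python
from h import *
s=robot.sense();C,im=snap('wrist','w4.png')
print(s['clock'],s['eef_pos'],s['finger_gap'],s['q'][5])
cv2.imwrite('pics/crop4.png',cv2.resize(im[170:370,170:470],None,fx=2,fy=2,interpolation=cv2.INTER_CUBIC))
```

```text
4.8333 [551.10099729 276.11142856 181.59995851] 0.580857711333681 0.7552424109066934
```

View pics/crop4.png

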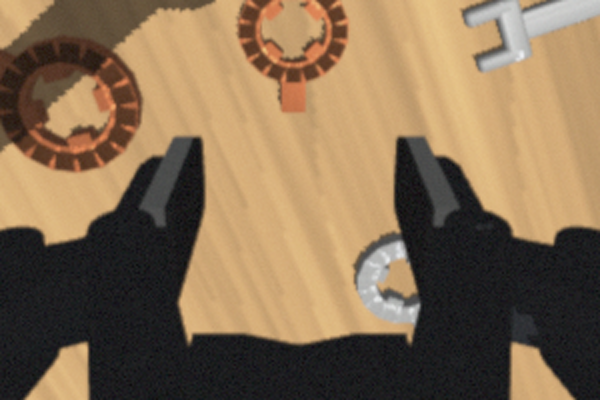

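Run:
```python
from h import *
s=robot.sense();C=cam('wrist',s)
print(ray(C,170+293/2,170+27/2,8),ray(C,170+293/2,170+110/2,8))
R=Ro.from_rotvec(s['orientation']).as_matrix()
for o in(42,30,25):
  for d in(25,20,15,6):
    print(o,d,[proj(C,np.array(s['eef_pos'])+R@[x,sg*o,d]).tolist() for x in(-11,11) for sg in(-1,1)])
```

```text
[546.9 274.9   8. ] [529.2 230.3   8. ]
42 25 [[252.0, 253.5], [388.4, 253.5], [249.6, 220.1], [390.9, 220.1]]
42 20 [[250.2, 257.4], [390.3, 257.4], [247.6, 223.2], [392.9, 223.2]]
42 15 [[248.3, 261.5], [392.3, 261.6], [245.5, 226.5], [395.0, 226.5]]
42 6 [[244.5, 269.6], [396.1, 269.6], [241.5, 233.0], [399.2, 233.0]]
30 25 [[271.5, 253.5], [368.9, 253.5], [269.8, 220.1], [370.7, 220.1]]
30 20 [[270.2, 257.4], [370.3, 257.4], [268.4, 223.2], [372.1, 223.2]]
30 15 [[268.8, 261.5], [371.7, 261.6], [266.9, 226.5], [373.7, 226.5]]
30 6 [[266.1, 269.6], [374.4, 269.6], [264.0, 233.0], [376.6, 233.0]]
25 25 [[279.6, 253.5], [360.8, 253.5], [278.2, 220.1], [362.3, 220.1]]
25 20 [[278.5, 257.4], [361.9, 257.4], [277.0, 223.2], [363.5, 223.2]]
25 15 [[277.4, 261.5], [363.1, 261.6], [275.8, 226.5], [364.7, 226.5]]
25 6 [[275.1, 269.6], [365.4, 269.6], [273.4, 233.0], [367.2, 233.0]]
```

Disc untouched at (547,275): the fingers closed above it. I'll go back down and probe lower for the bench.

Emit:
{"method": "carry_out", "body": {
  "motion": [
    [[0, 0, -40], [0, 0, 0], 66],
    [[0, 0, -80], [0, 0, 0], 66],
    [[0, 0, -120], [0, 0, 0], 66],
    [[0, 0, -148], [0, 0, 0], 66],
    [[0, 0, -150], [0, 0, 0], 66],
    [[0, 0, -152], [0, 0, 0], 66],
    [[0, 0, -152], [0, 0, 0], 66],
    [[0, 0, -152], [0, 0, 0], 66]
  ]
}}

```text
clock: 5.55
eef_pos: [548.9, 275.1, 22.9]
orientation: [2.595, 1.769, 0.006]
ft_force: [0.4, 1.1, -0.5]
finger_gap: 0.768
finger_force: 0.0
```

Emit:
{"method": "carry_out", "body": {
  "motion": [
    [[0, 0, -2], [0, 0, 0], 66],
    [[0, 0, -3], [0, 0, 0], 66],
    [[0, 0, -3], [0, 0, 0], 66]
  ]
}}

```text
clock: 5.8
eef_pos: [547.8, 274.7, 18.5]
orientation: [2.595, 1.769, 0.003]
ft_force: [0.0, -0.3, -1.0]
finger_gap: 0.774
finger_force: 0.0
```

Emit:
{"method": "carry_out", "body": {
  "motion": [
    [[0, 0, -2], [0, 0, 0], 66],
    [[0, 0, -2], [0, 0, 0], 66]
  ]
}}

```text
clock: 5.97
eef_pos: [547.0, 274.4, 15.3]
orientation: [2.596, 1.77, 0.0]
ft_force: [-0.9, 0.6, -0.6]
finger_gap: 0.774
finger_force: 0.0
```

Emit:
{"method": "carry_out", "body": {
  "motion": [
    [[0, 0, -2], [0, 0, 0], 66],
    [[0, 0, -2], [0, 0, 0], 66]
  ]
}}

```text
clock: 6.13
eef_pos: [546.7, 274.3, 12.8]
orientation: [-2.596, -1.77, 0.001]
ft_force: [-1.1, -0.9, 0.3]
finger_gap: 0.774
finger_force: 0.0
```

Emit:
{"method": "carry_out", "body": {
  "motion": [
    [[0, 0, -1], [0, 0, 0], 66],
    [[0, 0, -1], [0, 0, 0], 66]
  ]
}}

```text
clock: 6.3
eef_pos: [546.8, 274.4, 12.0]
orientation: [-2.596, -1.77, 0.001]
ft_force: [-0.8, -0.4, -1.2]
finger_gap: 0.775
finger_force: 0.0
```

Emit:
{"method": "carry_out", "body": {
  "motion": [
    [[0, 0, -1], [0, 0, 0], 66],
    [[0, 0, -1], [0, 0, 0], 66]
  ]
}}

```text
clock: 6.47
eef_pos: [546.9, 274.4, 11.1]
orientation: [-2.596, -1.77, 0.0]
ft_force: [0.1, 0.2, -0.7]
finger_gap: 0.77
finger_force: 0.0
```

Emit:
{"method": "carry_out", "body": {
  "motion": [
    [[0, 0, 0], [0, 0, 0], 62],
    [[0, 0, 0], [0, 0, 0], 52],
    [[0, 0, 0], [0, 0, 0], 52],
    [[0, 0, 0], [0, 0, 0], 52]
  ],
  "newtons": 40
}}

```text
clock: 6.8
eef_pos: [547.0, 274.4, 11.4]
orientation: [-2.596, -1.77, -0.0]
ft_force: [-0.2, -0.4, -0.3]
finger_gap: 0.608
finger_force: 0.0
```

Emit:
{"method": "carry_out", "body": {
  "motion": [
    [[0, 0, 0], [0, 0, 0], 66],
    [[0, 0, 0], [0, 0, 0], 68],
    [[0, 0, 0], [0, 0, 0], 68],
    [[0, 0, -2], [0, 0, 0], 68],
    [[0, 0, -2], [0, 0, 0], 68]
  ]
}}

```text
clock: 7.22
eef_pos: [546.8, 274.3, 8.9]
orientation: [-2.596, -1.77, 0.001]
ft_force: [-0.5, 0.1, 0.0]
finger_gap: 0.794
finger_force: 0.0
```

Run:
```python
from h import *
s=robot.sense();C,im=snap('wrist','w5.png')
print(s['clock'],s['eef_pos'],s['finger_gap'],s['ft_force'],proj(C,[547,275,8]))
cv2.imwrite('pics/crop5.png',cv2.resize(im[150:370,150:490],None,fx=2.2,fy=2.2,interpolation=cv2.INTER_CUBIC))
```

```text
7.2167 [546.78065183 274.31286708   8.92122513] 0.7943443639379846 [-0.48239318  0.13717409  0.0454728 ] [320.2 254.9]
```

View pics/crop5.png

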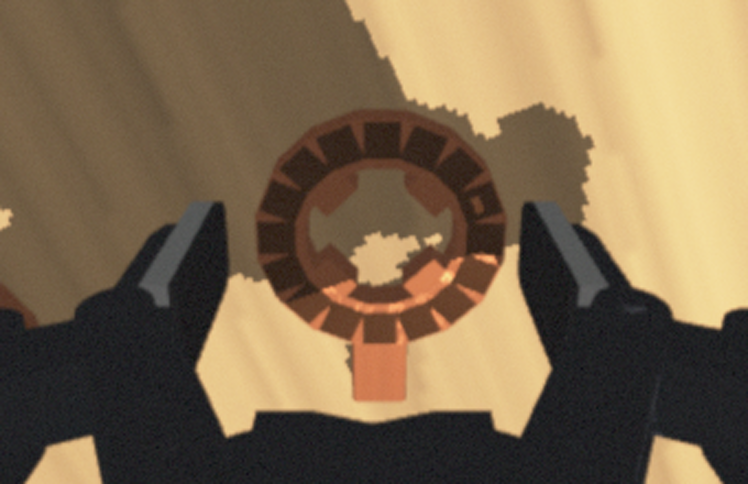

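The fingers straddle the disc, but their tips are visibly above it: by scale, about 5 mm behind the TCP at this opening. I'll keep probing down.

Emit:
{"method": "carry_out", "body": {
  "motion": [
    [[1.7, -0.7, -2], [0, 0, 0], 68],
    [[1.7, -0.7, -4], [0, 0, 0], 68],
    [[1.7, -0.7, -4], [0, 0, 0], 68]
  ]
}}

```text
clock: 7.52
eef_pos: [548.4, 273.5, 4.7]
orientation: [-2.596, -1.77, 0.001]
ft_force: [-0.1, 0.8, -0.1]
finger_gap: 0.798
finger_force: 0.0
```

Emit:
{"method": "carry_out", "body": {
  "motion": [
    [[0, 0, -2], [0, 0, 0], 68],
    [[0, 0, -2], [0, 0, 0], 68]
  ]
}}

```text
clock: 7.68
eef_pos: [548.4, 273.6, 2.8]
orientation: [-2.596, -1.77, 0.001]
ft_force: [0.3, -0.3, -1.0]
finger_gap: 0.798
finger_force: 0.0
```

Emit:
{"method": "carry_out", "body": {
  "motion": [
    [[0, 0, -2], [0, 0, 0], 68],
    [[0, 0, -2], [0, 0, 0], 68]
  ]
}}

```text
clock: 7.85
eef_pos: [548.5, 273.6, 0.9]
orientation: [-2.596, -1.77, 0.001]
ft_force: [-0.8, -0.4, 0.1]
finger_gap: 0.797
finger_force: 0.0
```

Emit:
{"method": "carry_out", "body": {
  "motion": [
    [[0, 0, -2], [0, 0, 0], 68],
    [[0, 0, -2], [0, 0, 0], 68]
  ]
}}

```text
clock: 8.02
eef_pos: [548.5, 273.6, -1.1]
orientation: [-2.596, -1.77, 0.001]
ft_force: [-0.4, -0.2, -0.8]
finger_gap: 0.795
finger_force: 0.0
```

Emit:
{"method": "carry_out", "body": {
  "motion": [
    [[0, 0, 0], [0, 0, 0], 62],
    [[0, 0, 0], [0, 0, 0], 54],
    [[0, 0, 0], [0, 0, 0], 54],
    [[0, 0, 0], [0, 0, 0], 54]
  ]
}}

```text
clock: 8.35
eef_pos: [549.0, 273.8, -0.3]
orientation: [2.596, 1.77, 0.001]
ft_force: [-0.2, -1.0, 1.9]
finger_gap: 0.683
finger_force: 43.2
```

Emit:
{"method": "carry_out", "body": {
  "motion": [
    [[0, 0, 1], [0, 0, 0], 62],
    [[0, 0, 2], [0, 0, 0], 62],
    [[0, 0, 2], [0, 0, 0], 54],
    [[0, 0, 2], [0, 0, 0], 54],
    [[0, 0, 2], [0, 0, 0], 54]
  ]
}}

```text
clock: 8.77
eef_pos: [548.9, 273.8, 1.9]
orientation: [2.596, 1.77, 0.001]
ft_force: [-1.4, -0.9, 6.1]
finger_gap: 0.683
finger_force: 43.2
```

Emit:
{"method": "carry_out", "body": {
  "motion": [
    [[0, 0, 10], [0, 0, 0], 54],
    [[0, 0, 50], [0, 0, 0], 54],
    [[0, 0, 90], [0, 0, 0], 54],
    [[0, 0, 130], [0, 0, 0], 54],
    [[0, 0, 160], [0, 0, 0], 54],
    [[0, 0, 160], [0, 0, 0], 54]
  ]
}}

```text
clock: 9.27
eef_pos: [552.8, 275.4, 171.0]
orientation: [2.593, 1.768, 0.02]
ft_force: [1.3, 0.5, 1.1]
finger_gap: 0.678
finger_force: 43.7
```

Disc held (grip 43 N). Next I carry it above the hub.

Emit:
{"method": "carry_out", "body": {
  "motion": [
    [[-20, -406, 0], [0, 0, 0.239], 54],
    [[-20, -406, 0], [0, 0, 0.239], 54],
    [[-20, -406, 0], [0, 0, 0.239], 54],
    [[-20, -406, 0], [0, 0, 0.239], 54],
    [[-20, -406, 0], [0, 0, 0.239], 54],
    [[-20, -406, 0], [0, 0, 0.239], 54],
    [[-20, -406, 0], [0, 0, 0.239], 54],
    [[-20, -406, 0], [0, 0, 0.239], 54],
    [[-20, -406, 0], [0, 0, 0.239], 54],
    [[-20, -406, 0], [0, 0, 0.239], 54]
  ]
}}

```text
clock: 10.1
eef_pos: [527.9, -135.2, 161.5]
orientation: [2.367, 2.065, -0.001]
ft_force: [0.6, 0.2, -1.1]
finger_gap: 0.681
finger_force: 43.6
```

Emit:
{"method": "carry_out", "body": {
  "motion": [
    [[0, 0, 0], [0, 0, 0], 54],
    [[0, 0, 0], [0, 0, 0], 54],
    [[0, 0, 0], [0, 0, 0], 54],
    [[0, 0, 0], [0, 0, 0], 54]
  ]
}}

```text
clock: 10.43
eef_pos: [528.7, -131.1, 161.1]
orientation: [-2.365, -2.067, -0.0]
ft_force: [-0.4, 0.4, -0.2]
finger_gap: 0.683
finger_force: 43.6
```

Run:
```python
from h import *
s=robot.sense();C,im=snap('wrist','w6.png')
R=Ro.from_rotvec(s['orientation']).as_matrix()
print(s['clock'],s['eef_pos'],s['orientation'],np.degrees(np.arctan2(R[1,0],R[0,0])),R[:,2],s['ft_force'])
def T(x,y,d):return proj(C,s['eef_pos']+R@[x,y,d])
print('disc ctr top pred',T(0,0,-6),T(-48,0,-6),T(30,0,-6),T(-30,0,-6))
print('hub',proj(C,[528.5,-132.5,116]),[proj(C,np.array([528.5,-132.5,108])+16*np.array([np.cos(a),np.sin(a),0])).tolist() for a in np.radians([82,172,262,352])])
B,G,Rr=[im[:,:,i].astype(float) for i in range(3)]
m=((Rr>1.5*G)&(G>1.1*B)&(Rr>60)).astype(np.uint8)
n,l,st,c=cv2.connectedComponentsWithStats(m);
for i in np.argsort(-st[1:,4])[:5]+1:print(st[i],c[i].round(1))
```

```text
10.4333 [ 528.67377276 -131.07640018  161.14319823] [-2.36461651e+00 -2.06744306e+00 -2.14262605e-04] 82.32801431531055 [-3.02991364e-04  5.53816244e-04 -9.99999801e-01] [-0.44104509  0.43311027 -0.24413825]
disc ctr top pred [319.7 262.9] [319.7 340.8] [319.7 206.4] [319.7 313.2]
hub [319.7 226.7] [[319.9, 200.5], [296.8, 222.2], [319.6, 243.3], [342.6, 222.5]]
[ 245  135  152  108 7051] [326.6 184.4]
[ 268  227  110  115 4618] [321.6 286.2]
[ 490  273  103   25 1887] [543.8 285.9]
[278 169  18  18  89] [287.3 177.7]
[262 250  13   8  51] [266.2 254.9]
```

Run:
```python
from h import *
im=cv2.imread('pics/w6.png')
print(np.array([[im[v,u].tolist()[::-1] for u in range(300,344,4)] for v in (330,336)]).tolist())
B,G,Rr=[im[:,:,i].astype(float) for i in range(3)]
m=((Rr>1.5*G)&(G>1.1*B)&(Rr>60))
for v in list(range(318,346,3)):
    u=np.where(m[v,290:350])[0]+290;print(v,(u.min(),u.max()) if len(u) else None,end=' ')
c=im[185:350,240:400];cv2.imwrite('pics/crop6.png',cv2.resize(c,(800,600*825//825) if 0 else None,fx=3.6,fy=3.6,interpolation=cv2.INTER_CUBIC))
```

```text
[[[243, 207, 10], [243, 205, 10], [200, 120, 79], [195, 114, 75], [200, 119, 79], [197, 117, 80], [198, 117, 79], [203, 122, 80], [229, 179, 10], [243, 208, 10], [243, 208, 10]], [[243, 207, 10], [243, 210, 10], [200, 120, 78], [198, 119, 79], [200, 119, 80], [194, 116, 75], [198, 116, 77], [201, 123, 82], [230, 179, 10], [242, 206, 10], [241, 201, 10]]]
318 (np.int64(307), np.int64(330)) 321 (np.int64(307), np.int64(331)) 324 (np.int64(307), np.int64(331)) 327 (np.int64(307), np.int64(331)) 330 (np.int64(307), np.int64(331)) 333 (np.int64(307), np.int64(331)) 336 (np.int64(307), np.int64(331)) 339 (np.int64(307), np.int64(330)) 342 None 345 None
```

View pics/crop6.png

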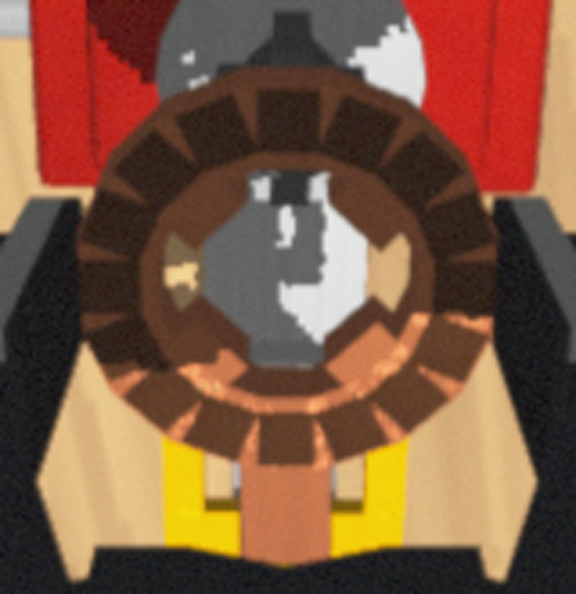

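The disc sits square and centred over the hub within about 0.5 mm, and the spline at crop (291,190) is lined up. Next I lower it.

Emit:
{"method": "carry_out", "body": {
  "motion": [
    [[0.5, 0, -15], [0, 0, -0.005], 54],
    [[0.5, 0, -30], [0, 0, -0.005], 54],
    [[0.5, 0, -40], [0, 0, -0.005], 54],
    [[0.5, 0, -44], [0, 0, -0.005], 54],
    [[0.5, 0, -47], [0, 0, -0.005], 54],
    [[0.5, 0, -49], [0, 0, -0.005], 54],
    [[0.5, 0, -50], [0, 0, -0.005], 54],
    [[0.5, 0, -50], [0, 0, -0.005], 54]
  ]
}}

```text
clock: 11.15
eef_pos: [529.5, -132.3, 111.8]
orientation: [2.371, 2.06, 0.001]
ft_force: [0.5, -0.0, -1.6]
finger_gap: 0.681
finger_force: 43.6
```

Emit:
{"method": "carry_out", "body": {
  "motion": [
    [[0, 0, -2], [0, 0, 0], 54],
    [[0, 0, -4], [0, 0, 0], 54],
    [[0, 0, -6], [0, 0, 0], 54],
    [[0, 0, -6], [0, 0, 0], 54]
  ]
}}

```text
clock: 11.48
eef_pos: [528.9, -132.2, 104.8]
orientation: [-2.371, -2.06, 0.0]
ft_force: [0.6, -0.4, -0.6]
finger_gap: 0.68
finger_force: 43.6
```

Emit:
{"method": "carry_out", "body": {
  "motion": [
    [[0, 0, -4], [0, 0, 0], 54],
    [[0, 0, -8], [0, 0, 0], 54],
    [[0, 0, -12], [0, 0, 0], 54],
    [[0, 0, -16], [0, 0, 0], 54],
    [[0, 0, -20], [0, 0, 0], 54],
    [[0, 0, -22], [0, 0, 0], 54],
    [[0, 0, -22], [0, 0, 0], 54]
  ]
}}

```text
clock: 12.07
eef_pos: [528.7, -132.1, 82.4]
orientation: [-2.371, -2.06, 0.001]
ft_force: [-0.3, 0.0, -1.1]
finger_gap: 0.676
finger_force: 43.6
```

Emit:
{"method": "carry_out", "body": {
  "motion": [
    [[0, 0, -1], [0, 0, 0], 54],
    [[0, 0, -2], [0, 0, 0], 54],
    [[0, 0, -2], [0, 0, 0], 54]
  ]
}}

```text
clock: 12.32
eef_pos: [529.3, -132.3, 81.3]
orientation: [2.371, 2.061, 0.0]
ft_force: [1.1, -0.2, -0.5]
finger_gap: 0.68
finger_force: 43.6
```

Emit:
{"method": "carry_out", "body": {
  "motion": [
    [[0, 0, -1], [0, 0, 0], 54],
    [[0, 0, -2], [0, 0, 0], 54],
    [[0, 0, -2], [0, 0, 0], 54]
  ]
}}

```text
clock: 12.57
eef_pos: [529.5, -132.4, 79.9]
orientation: [2.371, 2.06, 0.0]
ft_force: [-0.6, 1.1, 2.5]
finger_gap: 0.68
finger_force: 44.1
```

Seated (TCP 79.9, as predicted, with contact force rising). I release, rise and go to the loose steel plate.

Emit:
{"method": "carry_out", "body": {
  "motion": [
    [[0, 0, 0], [0, 0, 0], 62],
    [[0, 0, 0], [0, 0, 0], 70],
    [[0, 0, 0], [0, 0, 0], 76],
    [[0, 0, 0], [0, 0, 0], 76],
    [[0, 0, 20], [0, 0, 0], 76],
    [[0, 0, 50], [0, 0, 0], 76],
    [[0, 0, 80], [0, 0, 0], 76],
    [[0, 0, 80], [0, 0, 0], 76],
    [[0, 0, 80], [0, 0, 0], 76]
  ]
}}

```text
clock: 13.32
eef_pos: [530.9, -132.9, 162.0]
orientation: [2.368, 2.058, 0.004]
ft_force: [0.2, -0.2, -0.8]
finger_gap: 0.89
finger_force: 0.0
```

Run:
```python
from h import *
s=robot.sense();C,im=snap('wrist','w7.png')
print(s['clock'],s['eef_pos'],s['q'])
# disc top ring: predicted at z=86 pixels, vs. copper/dark blob extents
p=lambda r,a,z:proj(C,np.array([529,-132,z])+r*np.array([np.cos(a),np.sin(a),0]))
h=np.radians(82)
for z in (86,100):print(z,[p(r,h+a,z).tolist() for r,a in((48,np.pi),(29.5,np.pi/2),(29.5,-np.pi/2),(29.5,0),(29.5,np.pi))])
B,G,Rr=[im[:,:,i].astype(float) for i in range(3)]
m=((Rr>1.3*G)&(G>1.05*B)&(Rr<230)&(Rr-B>15)&(Rr<2.3*G)).astype(np.uint8)
n,l,st,c=cv2.connectedComponentsWithStats(m)
for i in np.argsort(-st[1:,4])[:4]+1:print(st[i],c[i].round(1))
# first-look sep estimate from w1 is off frame; top:
```

```text
13.3167 [ 530.93930732 -132.93567466  161.96812148] [-3.38979089e-01  2.98574927e-02  1.72955946e+00 -5.82420542e-05
  1.37697314e+00 -1.98978533e-01]
86 [[316.7, 264.3], [278.2, 208.8], [354.8, 208.7], [316.4, 171.1], [316.6, 243.7]]
100 [[316.6, 273.5], [275.7, 215.1], [357.1, 214.9], [316.3, 175.2], [316.5, 251.8]]
[ 241  132  153  134 3981] [317.4 205.7]
[486 269 104  26 338] [539.2 281.6]
[294 311  45  15 154] [316.2 323.1]
[304 338  25   5  37] [316.1 340.5]
```

Emit:
{"method": "carry_out", "body": {
  "motion": [
    [[25, 227, 0], [0, 0, 0.977], 76],
    [[25, 227, 0], [0, 0, 0.977], 76],
    [[25, 227, 0], [0, 0, 0.977], 76],
    [[25, 227, 0], [0, 0, 0.977], 76],
    [[25, 227, 0], [0, 0, 0.977], 76],
    [[25, 227, 0], [0, 0, 0.977], 76],
    [[25, 227, 0], [0, 0, 0.977], 76],
    [[25, 227, 0], [0, 0, 0.977], 76],
    [[25, 227, 0], [0, 0, 0.977], 76],
    [[25, 227, 0], [0, 0, 0.977], 76]
  ]
}}

```text
clock: 14.2
eef_pos: [553.2, 94.7, 157.6]
orientation: [-1.131, -2.929, 0.002]
ft_force: [0.2, -0.2, 0.3]
finger_gap: 0.891
finger_force: 0.0
```

Emit:
{"method": "carry_out", "body": {
  "motion": [
    [[0, 0, 0], [0, 0, 0], 76],
    [[0, 0, 0], [0, 0, 0], 76]
  ]
}}

```text
clock: 14.37
eef_pos: [553.9, 94.3, 158.7]
orientation: [-1.131, -2.93, 0.001]
ft_force: [-0.5, 0.4, -0.0]
finger_gap: 0.89
finger_force: 0.0
```

```bash
cat > sep.py <<'E'
from h import *
from scipy.optimize import minimize
def bev(im,C,z,cx,cy,half=80):   # rectify to plane z, 2 px/mm
    g=np.arange(-half,half,.5);X,Y=np.meshgrid(cx+g,cy+g)
    K,R,t=C;P=np.stack([X,Y,np.full_like(X,z)],-1)@R.T+t;p=P@K.T;p=p[...,:2]/p[...,2:]
    return cv2.remap(im,p[...,0].astype(np.float32),p[...,1].astype(np.float32),cv2.INTER_LINEAR),X,Y
def fit(im,C,z,cx,cy):
    b,X,Y=bev(im,C,z,cx,cy);hsv=cv2.cvtColor(b,cv2.COLOR_BGR2HSV)
    m=((hsv[...,1]<50)&(hsv[...,2]>70)).astype(np.uint8)
    n,l,st,c=cv2.connectedComponentsWithStats(m)
    out=[]
    for i in np.argsort(-st[1:,4])[:4]+1:
        if st[i,4]<600:continue
        k=l==i;x,y=X[k],Y[k];print('blob',st[i].tolist(),x.min(),x.max(),y.min(),y.max())
        cnt,_=cv2.findContours(k.astype(np.uint8),cv2.RETR_EXTERNAL,cv2.CHAIN_APPROX_NONE)
        q=cnt[0][:,0]; q=np.c_[X[0,q[:,0]],Y[q[:,1],0]]
        c0=q.mean(0)
        for _ in range(20):   # circle fit without the tab
            w=q[abs(np.hypot(*(q-c0).T)-29.7)<4]; A=np.c_[2*w,np.ones(len(w))];s=np.linalg.lstsq(A,(w**2).sum(1),rcond=None)[0];c0=s[:2]
        r=np.hypot(x-c0[0],y-c0[1]);t=(r>34)&(r<52);d=np.array([x[t].mean(),y[t].mean()])-c0
        print('ctr',c0.round(1),'r',round(float(np.sqrt(s[2]+c0@c0)),1),'tab',np.degrees(np.arctan2(d[1],d[0])).round(1),'rmax',r.max().round(1),t.sum())
E
python3 - <<'E'
from sep import *
s=robot.sense();C,im=snap('wrist','w8.png')
R=Ro.from_rotvec(s['orientation']).as_matrix()
print(s['clock'],s['eef_pos'],np.degrees(np.arctan2(R[1,0],R[0,0])),s['q'][5])
fit(im,C,8,554,95)
E
```

```text
14.3667 [553.886444    94.27644608 158.69292606] 137.7731672642578 -0.7564495382309564
blob [96, 68, 123, 158, 9879] 522.0 583.0 49.0 127.5
ctr [552.6  97. ] r 30.4 tab -88.2 rmax 48.1 822
```

Emit:
{"method": "carry_out", "body": {
  "motion": [
    [[-1.3, 2.7, -40], [0, 0, -0.017], 70],
    [[-1.3, 2.7, -80], [0, 0, -0.017], 68],
    [[-1.3, 2.7, -115], [0, 0, -0.017], 68],
    [[-1.3, 2.7, -135], [0, 0, -0.017], 68],
    [[-1.3, 2.7, -140], [0, 0, -0.017], 68],
    [[-1.3, 2.7, -140], [0, 0, -0.017], 68],
    [[-1.3, 2.7, -140], [0, 0, -0.017], 68]
  ]
}}

```text
clock: 15.0
eef_pos: [553.8, 97.3, 20.6]
orientation: [1.153, 2.921, 0.001]
ft_force: [1.3, 0.4, 0.1]
finger_gap: 0.792
finger_force: 0.0
```

Run:
```python
from sep import *
s=robot.sense();C,im=snap('wrist','w9.png')
R=Ro.from_rotvec(s['orientation']).as_matrix()
print(s['clock'],s['eef_pos'],np.degrees(np.arctan2(R[1,0],R[0,0])),s['ft_force'])
fit(im,C,8,552.6,97)
```

```text
15.0 [553.84460274  97.32214393  20.57188713] 136.93281961125336 [1.29213631 0.37517981 0.08752032]
blob [99, 65, 123, 157, 10241] 522.1 583.1 49.5 127.5
ctr [552.4  97.1] r 30.4 tab -88.3 rmax 47.9 846
blob [0, 0, 29, 42, 802] 472.6 486.6 17.0 37.5
ctr [0. 0.] r 0.0 tab nan rmax 487.0 0
blob [98, 41, 31, 64, 674] 521.6 536.6 37.5 69.0
ctr [0. 0.] r 0.0 tab nan rmax 538.0 0
blob [217, 206, 66, 27, 668] 581.1 613.6 120.0 133.0
ctr [0. 0.] r 0.0 tab nan rmax 625.9 0sep.py:20: RuntimeWarning: Mean of empty slice.
  r=np.hypot(x-c0[0],y-c0[1]);t=(r>34)&(r<52);d=np.array([x[t].mean(),y[t].mean()])-c0
  ret = ret.dtype.type(ret / rcount)
```

Emit:
{"method": "carry_out", "body": {
  "motion": [
    [[0, 0, -8], [0, 0, 0], 68],
    [[0, 0, -14], [0, 0, 0], 68],
    [[0, 0, -17.5], [0, 0, 0], 68],
    [[0, 0, -17.5], [0, 0, 0], 68],
    [[0, 0, -17.5], [0, 0, 0], 68],
    [[0, 0, -17.5], [0, 0, 0], 62],
    [[0, 0, -17.5], [0, 0, 0], 54],
    [[0, 0, -17.5], [0, 0, 0], 54],
    [[0, 0, -17.5], [0, 0, 0], 54],
    [[0, 0, -17.5], [0, 0, 0], 54]
  ],
  "newtons": 40
}}

```text
clock: 15.88
eef_pos: [553.4, 97.5, 2.5]
orientation: [1.151, 2.922, 0.001]
ft_force: [-1.6, 0.1, 6.8]
finger_gap: 0.681
finger_force: 43.4
```

Emit:
{"method": "carry_out", "body": {
  "motion": [
    [[0, 0, 20], [0, 0, 0], 54],
    [[0, 0, 50], [0, 0, -0.12], 54],
    [[0, 0, 90], [0, 0, -0.24], 54],
    [[0, 0, 130], [0, 0, -0.36], 54],
    [[0, 0, 160], [0, 0, -0.48], 54],
    [[0, 0, 160], [0, 0, -0.6], 54],
    [[0, 0, 160], [0, 0, -0.72], 54],
    [[0, 0, 160], [0, 0, -0.84], 54],
    [[0, 0, 160], [0, 0, -0.96], 54],
    [[0, 0, 160], [0, 0, -1.08], 54]
  ]
}}

```text
clock: 16.72
eef_pos: [552.6, 97.4, 161.4]
orientation: [-2.496, -1.907, 0.001]
ft_force: [0.3, -0.1, -1.0]
finger_gap: 0.678
finger_force: 43.5
```

Emit:
{"method": "carry_out", "body": {
  "motion": [
    [[-24, -229, 0], [0, 0, -1.16], 54],
    [[-24, -229, 0], [0, 0, -1.16], 54],
    [[-24, -229, 0], [0, 0, -1.16], 54],
    [[-24, -229, 0], [0, 0, -1.16], 54],
    [[-24, -229, 0], [0, 0, -1.16], 54],
    [[-24, -229, 0], [0, 0, -1.16], 54],
    [[-24, -229, 0], [0, 0, -1.16], 54],
    [[-24, -229, 0], [0, 0, -1.16], 54],
    [[-24, -229, 0], [0, 0, -1.16], 54],
    [[-24, -229, 0], [0, 0, -1.16], 54]
  ]
}}

```text
clock: 17.55
eef_pos: [528.5, -131.9, 161.3]
orientation: [-3.133, -0.223, 0.001]
ft_force: [-0.6, -0.3, -1.3]
finger_gap: 0.677
finger_force: 43.5
```

Emit:
{"method": "carry_out", "body": {
  "motion": [
    [[0, 0, 0], [0, 0, -1.07], 54],
    [[0, 0, 0], [0, 0, -1.07], 54],
    [[0, 0, 0], [0, 0, -1.07], 54],
    [[0, 0, 0], [0, 0, -1.07], 54],
    [[0, 0, 0], [0, 0, -1.07], 54],
    [[0, 0, 0], [0, 0, -1.07], 54],
    [[0, 0, 0], [0, 0, -1.07], 54],
    [[0, 0, 0], [0, 0, -1.07], 54],
    [[0, 0, 0], [0, 0, -1.07], 54],
    [[0, 0, 0], [0, 0, -1.07], 54]
  ]
}}

```text
clock: 18.38
eef_pos: [528.7, -131.5, 161.4]
orientation: [2.813, -1.398, -0.001]
ft_force: [-0.3, 0.5, -1.0]
finger_gap: 0.678
finger_force: 43.5
```

Emit:
{"method": "carry_out", "body": {
  "motion": [
    [[0, 0, 0], [0, 0, 0], 54],
    [[0, 0, 0], [0, 0, 0], 54],
    [[0, 0, 0], [0, 0, 0], 54]
  ]
}}

```text
clock: 18.63
eef_pos: [528.8, -131.5, 161.6]
orientation: [-2.817, 1.391, 0.0]
ft_force: [0.5, -0.5, -1.0]
finger_gap: 0.684
finger_force: 43.5
```

```bash
python3 - <<'E' 2>/dev/null
from sep import *
s=robot.sense();C,im=snap('wrist','w10.png')
R=Ro.from_rotvec(s['orientation']).as_matrix()
p=s['eef_pos'];print(s['clock'],p,np.degrees(np.arctan2(R[1,0],R[0,0])),s['q'][5],R[:,2].round(4))
fit(im,C,p[2]+5.5,p[0],p[1])
E
```

```text
18.6333 [ 528.82842373 -131.54744719  161.64990611] -52.55833696339438 2.1501788334289014 [-2.e-04  1.e-04 -1.e+00]
blob [75, 102, 146, 159, 12030] 486.32842373230187 558.8284237323019 -160.54744719436925 -81.54744719436925
ctr [ 528.1 -130.2] r 30.5 tab 114.9 rmax 48.7 2259
blob [159, 0, 66, 56, 2406] 528.3284237323019 560.8284237323019 -211.54744719436925 -184.04744719436925
ctr [0. 0.] r 0.0 tab nan rmax 596.1 0
```

```bash
python3 - <<'E' 2>/dev/null
from sep import *
s=robot.sense();im=cv2.imread('pics/w10.png');C=cam('wrist',s)
p=s['eef_pos'];b,X,Y=bev(im,C,p[2]+5.5,p[0],p[1],60);hsv=cv2.cvtColor(b,cv2.COLOR_BGR2HSV)
m=((hsv[...,1]<50)&(hsv[...,2]>70))
def at(x,y,A):return A[np.clip(((y-p[1]+60)*2).round().astype(int),0,239),np.clip(((x-p[0]+60)*2).round().astype(int),0,239)]
for rr in(37,40,43):
  a=np.arange(40,140,1);k=at(p[0]+rr*np.cos(np.radians(a)),p[1]+rr*np.sin(np.radians(a)),m);print(rr,''.join('#' if t else '.' for t in k))
g=cv2.GaussianBlur(b,(5,5),0).astype(float)
for a in range(0,360,15):
  r=np.arange(24,37,.5);c=at(p[0]+r*np.cos(np.radians(a)),p[1]+r*np.sin(np.radians(a)),g)
  d=np.abs(np.diff(c,axis=0)).sum(1);print(a,[(float(r[i]),int(d[i])) for i in np.argsort(-d)[:3]],end=' ')
E
```

```text
37 ...............................############################........###############################..
40 ########........................###################################################################.
43 ##############.....................############################################............####.....
0 [(28.5, 78), (29.0, 65), (35.5, 64)] 15 [(29.5, 107), (29.0, 60), (30.0, 60)] 30 [(30.5, 121), (29.0, 105), (29.5, 93)] 45 [(30.0, 68), (30.5, 51), (29.0, 28)] 60 [(32.5, 61), (33.0, 43), (31.0, 32)] 75 [(24.0, 3), (25.0, 2), (25.5, 2)] 90 [(24.5, 3), (29.0, 2), (30.5, 2)] 105 [(33.0, 10), (32.5, 10), (33.5, 8)] 120 [(30.5, 3), (34.5, 3), (29.5, 2)] 135 [(32.5, 13), (33.5, 12), (35.5, 11)] 150 [(34.5, 72), (34.0, 66), (33.5, 57)] 165 [(33.5, 73), (33.0, 54), (34.0, 40)] 180 [(31.5, 11), (31.0, 10), (30.5, 9)] 195 [(29.5, 45), (30.0, 37), (30.5, 32)] 210 [(28.5, 75), (29.0, 42), (28.0, 31)] 225 [(27.5, 146), (28.5, 120), (27.0, 102)] 240 [(28.5, 91), (32.5, 75), (28.0, 66)] 255 [(28.0, 84), (27.5, 76), (28.5, 59)] 270 [(27.5, 78), (27.0, 71), (28.0, 51)] 285 [(27.0, 66), (26.5, 57), (33.0, 49)] 300 [(27.0, 97), (26.5, 68), (29.5, 41)] 315 [(27.0, 85), (36.0, 79), (27.5, 74)] 330 [(27.0, 87), (32.5, 58), (28.0, 51)] 345 [(28.0, 94), (28.5, 68), (29.0, 52)]
```

```bash
python3 - <<'E' 2>/dev/null
from sep import *
def yawvec(y):
    a=np.radians(y/2);return np.pi*np.array([np.cos(a),np.sin(a),0])
def run(f,p,yaw,z,c):
    im=cv2.imread('pics/'+f);C=cam('wrist',dict(eef_pos=p,orientation=yawvec(yaw)))
    g=cv2.GaussianBlur(im,(3,3),0).astype(np.float32)
    K,R,t=C;res=[]
    print(f)
    for rel in(-90,-60,-30,0,30,60,90,120,150,180,210,240):
        a=np.radians(yaw+rel);r=np.arange(24,36,.25)
        P=np.c_[c[0]+r*np.cos(a),c[1]+r*np.sin(a),np.full(len(r),z)]@R.T+t;q=P@K.T;q=(q[:,:2]/q[:,2:]).astype(np.float32)
        v=cv2.remap(g,q[:,:1],q[:,1:],cv2.INTER_LINEAR)[:,0]
        d=np.abs(v[2:]-v[:-2]).sum(1);pk=[i for i in range(1,len(d)-1) if d[i]>=d[i-1] and d[i]>=d[i+1] and d[i]>20]
        print(rel,[(float(r[i+1]),int(d[i])) for i in pk])
run('w9.png',np.array([553.84,97.32,20.57]),136.93,8,(552.4,97.1))
run('w6.png',np.array([528.67,-131.08,161.14]),82.33,161.14+6,(528.67,-131.08))
run('w10.png',np.array([528.83,-131.55,161.65]),-52.56,161.65+5.5,(528.83,-131.55))
E
```

```text
w9.png
-90 [(25.25, 69), (26.75, 50), (28.5, 38), (34.0, 70)]
-60 []
-30 []
0 []
30 []
60 []
90 [(25.0, 91), (27.5, 29), (28.75, 31), (31.0, 93)]
120 [(33.0, 101)]
150 [(33.75, 31)]
180 [(33.0, 30)]
210 [(31.75, 33)]
240 [(29.75, 36)]
w6.png
-90 [(34.5, 47)]
-60 [(28.0, 44)]
-30 [(26.0, 26), (28.75, 163), (34.5, 99)]
0 [(26.0, 29)]
30 [(26.5, 28), (29.75, 30), (35.25, 34)]
60 [(29.75, 43)]
90 []
120 [(32.0, 133)]
150 [(26.5, 22), (28.75, 29), (32.75, 43), (33.5, 69)]
180 [(33.0, 55)]
210 [(27.0, 21), (27.75, 22), (29.5, 23), (30.25, 21), (32.75, 42), (35.0, 24)]
240 [(30.5, 104), (34.5, 105), (35.25, 95)]
w10.png
-90 [(25.0, 21), (28.0, 67), (34.5, 65)]
-60 [(28.25, 127), (32.0, 72)]
-30 [(27.5, 77), (29.5, 40), (35.0, 53)]
0 [(27.25, 85), (29.75, 62), (35.25, 118)]
30 [(28.0, 84), (30.0, 37)]
60 [(29.75, 97)]
90 [(29.5, 60)]
120 []
150 []
180 []
210 [(33.5, 82)]
240 [(34.0, 37), (34.75, 37)]
```

Emit:
{"method": "carry_out", "body": {
  "motion": [
    [[0.2, -0.6, -15], [0, 0, 0], 54],
    [[0.2, -0.6, -30], [0, 0, 0], 54],
    [[0.2, -0.6, -40], [0, 0, 0], 54],
    [[0.2, -0.6, -44], [0, 0, 0], 54],
    [[0.2, -0.6, -47], [0, 0, 0], 54],
    [[0.2, -0.6, -48], [0, 0, 0], 54],
    [[0.2, -0.6, -48], [0, 0, 0], 54],
    [[0.2, -0.6, -48], [0, 0, 0], 54]
  ]
}}

```text
clock: 19.35
eef_pos: [529.6, -132.4, 114.6]
orientation: [-2.816, 1.393, -0.002]
ft_force: [0.6, -0.5, -0.2]
finger_gap: 0.679
finger_force: 43.5
```

Emit:
{"method": "carry_out", "body": {
  "motion": [
    [[0, 0, -1], [0, 0, 0], 54],
    [[0, 0, -2], [0, 0, 0], 54],
    [[0, 0, -3], [0, 0, 0], 54],
    [[0, 0, -4], [0, 0, 0], 54],
    [[0, 0, -4], [0, 0, 0], 54]
  ]
}}

```text
clock: 19.77
eef_pos: [529.2, -132.3, 109.8]
orientation: [2.815, -1.394, 0.001]
ft_force: [0.6, -1.4, -0.4]
finger_gap: 0.682
finger_force: 43.6
```

Emit:
{"method": "carry_out", "body": {
  "motion": [
    [[0, 0, -1], [0, 0, 0], 54],
    [[0, 0, -2], [0, 0, 0], 54],
    [[0, 0, -3], [0, 0, 0], 54],
    [[0, 0, -3], [0, 0, 0], 54]
  ]
}}

```text
clock: 20.1
eef_pos: [529.2, -132.4, 106.7]
orientation: [2.815, -1.394, 0.001]
ft_force: [0.2, -2.4, -0.6]
finger_gap: 0.679
finger_force: 43.6
```

Emit:
{"method": "carry_out", "body": {
  "motion": [
    [[0, 0, -1], [0, 0, 0], 54],
    [[0, 0, -2], [0, 0, 0], 54],
    [[0, 0, -3], [0, 0, 0], 54],
    [[0, 0, -3], [0, 0, 0], 54]
  ]
}}

```text
clock: 20.43
eef_pos: [529.3, -132.5, 103.8]
orientation: [2.815, -1.394, 0.001]
ft_force: [1.8, -3.4, 0.1]
finger_gap: 0.678
finger_force: 43.7
```

In the splines, with a slight side load. I'll ease over and go down.

Emit:
{"method": "carry_out", "body": {
  "motion": [
    [[0.3, -0.7, -3], [0, 0, 0], 54],
    [[0.3, -0.7, -6], [0, 0, 0], 54],
    [[0.3, -0.7, -9], [0, 0, 0], 54],
    [[0.3, -0.7, -12], [0, 0, 0], 54],
    [[0.3, -0.7, -13], [0, 0, 0], 54],
    [[0.3, -0.7, -13], [0, 0, 0], 54]
  ]
}}

```text
clock: 20.93
eef_pos: [529.1, -132.7, 90.2]
orientation: [-2.816, 1.394, 0.001]
ft_force: [1.3, -0.9, -2.3]
finger_gap: 0.677
finger_force: 43.5
```

Emit:
{"method": "carry_out", "body": {
  "motion": [
    [[0, 0, -1], [0, 0, 0], 54],
    [[0, 0, -2], [0, 0, 0], 54],
    [[0, 0, -2], [0, 0, 0], 54]
  ]
}}

```text
clock: 21.18
eef_pos: [529.3, -132.8, 88.6]
orientation: [-2.816, 1.393, 0.001]
ft_force: [-0.5, -1.9, -2.1]
finger_gap: 0.682
finger_force: 43.5
```

Emit:
{"method": "carry_out", "body": {
  "motion": [
    [[0, 0, -1], [0, 0, 0], 54],
    [[0, 0, -2], [0, 0, 0], 54],
    [[0, 0, -2], [0, 0, 0], 54]
  ]
}}

```text
clock: 21.43
eef_pos: [529.4, -132.8, 88.4]
orientation: [-2.816, 1.393, 0.0]
ft_force: [-7.7, 1.5, 13.3]
finger_gap: 0.68
finger_force: 45.0
```

Seated at the predicted height. I release, rise, and turn for the keeper push.

Emit:
{"method": "carry_out", "body": {
  "motion": [
    [[0, 0, 1], [0, 0, 0], 60],
    [[0, 0, 1], [0, 0, 0], 68],
    [[0, 0, 1], [0, 0, 0], 76],
    [[0, 0, 1], [0, 0, 0], 76],
    [[0, 0, 20], [0, 0, 0], 76],
    [[0, 0, 50], [0, 0, 0], 76],
    [[0, 0, 80], [0, 0, 0], 76],
    [[0, 0, 80], [0, 0, 0], 76]
  ]
}}

```text
clock: 22.1
eef_pos: [532.8, -134.0, 173.7]
orientation: [-2.814, 1.393, -0.015]
ft_force: [1.1, -1.5, 1.3]
finger_gap: 0.892
finger_force: 0.0
```

Emit:
{"method": "carry_out", "body": {
  "motion": [
    [[0, 0, 0], [0, 0, 1.17], 76],
    [[0, 0, 0], [0, 0, 1.17], 76],
    [[0, 0, 0], [0, 0, 1.17], 76],
    [[0, 0, 0], [0, 0, 1.17], 76],
    [[0, 0, 0], [0, 0, 1.17], 76],
    [[0, 0, 0], [0, 0, 1.17], 76],
    [[0, 0, 0], [0, 0, 1.17], 76],
    [[0, 0, 0], [0, 0, 1.17], 76],
    [[0, 0, 0], [0, 0, 1.17], 76],
    [[0, 0, 0], [0, 0, 1.17], 76]
  ]
}}

```text
clock: 22.93
eef_pos: [529.4, -132.9, 166.5]
orientation: [-3.115, -0.404, 0.0]
ft_force: [0.3, -0.7, -0.8]
finger_gap: 0.89
finger_force: 0.0
```

Emit:
{"method": "carry_out", "body": {
  "motion": [
    [[0, 0, 0], [0, 0, 1.179], 76],
    [[0, 0, 0], [0, 0, 1.179], 76],
    [[0, 0, 0], [0, 0, 1.179], 76],
    [[0, 0, 0], [0, 0, 1.179], 76],
    [[0, 0, 0], [0, 0, 1.179], 76],
    [[0, 0, 0], [0, 0, 1.179], 76],
    [[0, 0, 0], [0, 0, 1.179], 76],
    [[0, 0, 0], [0, 0, 1.179], 76],
    [[0, 0, 0], [0, 0, 1.179], 76],
    [[0, 0, 0], [0, 0, 1.179], 76]
  ]
}}

```text
clock: 23.77
eef_pos: [529.4, -132.8, 166.5]
orientation: [-2.365, -2.068, -0.0]
ft_force: [-0.3, 0.5, 1.0]
finger_gap: 0.892
finger_force: 0.0
```

```bash
python3 - <<'E' 2>/dev/null
from sep import *
s=robot.sense();C,im=snap('wrist','w11.png')
R=Ro.from_rotvec(s['orientation']).as_matrix()
p=s['eef_pos'];print(s['clock'],p,np.degrees(np.arctan2(R[1,0],R[0,0])),s['q'][5])
fit(im,C,94,529,-132)
h=np.radians(82);u=np.array([np.cos(h),np.sin(h),0])
for r in(48,29.5,-29.5,-48):print(r,proj(C,np.array([529,-132.3,94])+r*u),proj(C,np.array([529,-132.3,86])+r*u))
for v in range(150,330,4):print(v,im[v,312].tolist()[::-1],end=' ')
E
```

```text
23.7667 [ 529.39588658 -132.84550623  166.46106801] 82.3401762932126 -0.20619013287222526
blob [99, 0, 120, 262, 17297] 498.5 558.0 -212.0 -81.5
ctr [ 528.5 -128.7] r 30.3 tab -96.9 rmax 86.5 2804
blob [0, 169, 62, 127, 2486] 449.0 479.5 -127.5 -64.5
ctr [450.9 -95.5] r 29.0 tab nan rmax 32.1 0
blob [284, 0, 36, 86, 867] 591.0 608.5 -212.0 -169.5
ctr [0. 0.] r 0.0 tab nan rmax 644.4 0
48 [319.4 146.9] [319.4 145.6]
29.5 [319.3 172.4] [319.3 170.2]
-29.5 [318.9 245.9] [318.9 241.6]
-48 [318.7 266.8] [318.8 261.9]
150 [84, 85, 86] 154 [83, 81, 83] 158 [82, 83, 82] 162 [87, 89, 86] 166 [84, 85, 85] 170 [85, 84, 83] 174 [85, 84, 85] 178 [82, 81, 81] 182 [87, 88, 86] 186 [84, 64, 54] 190 [80, 61, 54] 194 [44, 41, 42] 198 [41, 41, 40] 202 [48, 44, 46] 206 [42, 42, 42] 210 [42, 45, 47] 214 [91, 89, 89] 218 [97, 97, 97] 222 [96, 94, 97] 226 [84, 81, 83] 230 [190, 190, 190] 234 [216, 216, 219] 238 [220, 221, 223] 242 [199, 200, 198] 246 [192, 112, 73] 250 [193, 117, 78] 254 [191, 113, 75] 258 [188, 111, 71] 262 [140, 98, 85] 266 [94, 93, 93] 270 [91, 92, 92] 274 [87, 87, 87] 278 [80, 79, 80] 282 [200, 201, 199] 286 [200, 201, 200] 290 [198, 199, 197] 294 [197, 198, 196] 298 [197, 197, 195] 302 [198, 197, 196] 306 [194, 194, 192] 310 [198, 198, 196] 314 [190, 189, 188] 318 [106, 82, 10] 322 [234, 187, 10] 326 [237, 212, 10]
```

Plate and disc tab appear exactly where seated parts should. Going behind the keeper with the fingers closed.

Emit:
{"method": "carry_out", "body": {
  "motion": [
    [[-23, -161, 5], [0, 0, 0], 40],
    [[-23, -161, 5], [0, 0, 0], 0],
    [[-23, -161, 5], [0, 0, 0], 0],
    [[-23, -161, 5], [0, 0, 0], 0],
    [[-23, -161, 5], [0, 0, 0], 0],
    [[-23, -161, 5], [0, 0, 0], 0],
    [[-23, -161, 5], [0, 0, 0], 0],
    [[-23, -161, 5], [0, 0, 0], 0]
  ]
}}

```text
clock: 24.48
eef_pos: [506.5, -292.9, 171.5]
orientation: [-2.372, -2.059, -0.0]
ft_force: [0.1, 0.0, 0.1]
finger_gap: 0.0
finger_force: 0.0
```

```bash
python3 - <<'E' 2>/dev/null
from sep import *
s=robot.sense();C,im=snap('wrist','w12.png')
R=Ro.from_rotvec(s['orientation']).as_matrix()
p=s['eef_pos'];print(s['clock'],p,s['finger_gap'])
h=np.radians(82);u=np.array([np.cos(h),np.sin(h),0])
m=((im[...,2]>90)&(im[...,0]<40)&(im[...,1]>60)).astype(np.uint8)
n,l,st,c=cv2.connectedComponentsWithStats(m)
for i in np.argsort(-st[1:,4])[:3]+1:print(st[i],c[i].round(1))
for r,z in((-128,131),(-136,131),(-128,97),(-52,105)):print(r,z,proj(C,np.array([529,-132.3,z])+r*u))
E
```

```text
24.4833 [ 506.52523415 -292.86176506  171.45007422] 0.00041683709150138154
[ 277   54   85  119 4766] [317.7 122.1]
[346  13   1   1   1] [346.  13.]
[339  14   1   1   1] [339.  14.]
-128 131 [319.5 176.5]
-136 131 [319.5 188.9]
-128 97 [319.5 166.4]
-52 105 [319.3  50.2]
```

Emit:
{"method": "carry_out", "body": {
  "motion": [
    [[0, 0, -30], [0, 0, 0], 0],
    [[0, 0, -50], [0, 0, 0], 0],
    [[0, 0, -57], [0, 0, 0], 0],
    [[0, 0, -57], [0, 0, 0], 0],
    [[0, 0, -57], [0, 0, 0], 0]
  ]
}}

```text
clock: 24.95
eef_pos: [506.7, -293.1, 115.1]
orientation: [-2.371, -2.06, 0.0]
ft_force: [-0.4, -0.6, 0.9]
finger_gap: 0.003
finger_force: 0.0
```

Emit:
{"method": "carry_out", "body": {
  "motion": [
    [[1.4, 10, 0], [0, 0, 0], 0],
    [[2.8, 20, 0], [0, 0, 0], 0],
    [[4.2, 30, 0], [0, 0, 0], 0],
    [[5.6, 40, 0], [0, 0, 0], 0],
    [[7, 50, 0], [0, 0, 0], 0],
    [[7, 50, 0], [0, 0, 0], 0]
  ]
}}

```text
clock: 25.45
eef_pos: [514.0, -241.7, 115.2]
orientation: [-2.371, -2.061, -0.001]
ft_force: [-0.4, -0.1, 0.4]
finger_gap: 0.001
finger_force: 0.0
```

```bash
cat > k.py <<'E'
from sep import *
s=robot.sense();C,im=snap('top','t%.0f.png'%(s['clock']*100))
h=np.radians(82);u=np.array([np.cos(h),np.sin(h),0])
m=((im[...,2]>150)&(im[...,0]<60)&(im[...,1]>110)).astype(np.uint8);m[:, :380]*=(np.arange(380)>300).astype(np.uint8);m[260:]=0
ys,xs=np.nonzero(m[200:260,300:480]);print('yellow u',xs.min()+300,xs.max()+300,'v',ys.min()+200,ys.max()+200,len(xs))
for r,z in((-136,131),(-62,131),(-52,105),(22,105)):print(r,z,proj(C,np.array([529,-132.3,z])+r*u))
E
python3 k.py
python3 - <<'E'
import cv2,numpy as np
im=cv2.imread('pics/top0.png');m=((im[...,2]>150)&(im[...,0]<60)&(im[...,1]>110));ys,xs=np.nonzero(m[200:260,300:480]);print(xs.min()+300,xs.max()+300,len(xs))
E
```

```text
yellow u 402 417 v 218 226 5
-136 131 [442.2 231.7]
-62 131 [415.8 227.7]
-52 105 [410.  227.9]
22 105 [384.3 223.9]
431 437 7
```

Run:
```python
import cv2,numpy as np,glob
for f in ['top0.png']+[g[5:] for g in glob.glob('pics/t2*.png')]:
    im=cv2.imread('pics/'+f);h=cv2.cvtColor(im,cv2.COLOR_BGR2HSV);m=((h[...,0]>18)&(h[...,0]<33)&(h[...,1]>170)&(h[...,2]>60))[200:260,360:480]
    ys,xs=np.nonzero(m);print(f,len(xs),xs.min()+360,xs.max()+360,ys.min()+200,ys.max()+200)
```

```text
top0.png 42 431 437 227 238
t2545.png 124 400 428 220 237
```

The keeper is moving with the fingers. Pushing on to the stop.

Emit:
{"method": "carry_out", "body": {
  "motion": [
    [[1.2, 8, 0], [0, 0, 0], 0],
    [[2.4, 17, 0], [0, 0, 0], 0],
    [[3.6, 25, 0], [0, 0, 0], 0],
    [[4.4, 31, 0], [0, 0, 0], 0],
    [[4.6, 33, 0], [0, 0, 0], 0],
    [[4.6, 33, 0], [0, 0, 0], 0]
  ]
}}

```text
clock: 26.0
eef_pos: [518.0, -210.0, 114.6]
orientation: [-2.371, -2.06, -0.0]
ft_force: [0.5, 0.0, -0.3]
finger_gap: -0.002
finger_force: 0.0
```

Emit:
{"method": "carry_out", "body": {
  "motion": [
    [[0.3, 2, 0], [0, 0, 0], 0],
    [[0.5, 3.5, 0], [0, 0, 0], 0],
    [[0.5, 3.5, 0], [0, 0, 0], 0]
  ]
}}

```text
clock: 26.25
eef_pos: [518.3, -207.2, 114.6]
orientation: [-2.372, -2.059, 0.0]
ft_force: [-0.3, 0.2, 0.0]
finger_gap: 0.002
finger_force: 0.0
```

Emit:
{"method": "carry_out", "body": {
  "motion": [
    [[0.3, 2, 0], [0, 0, 0], 0],
    [[0.3, 2, 0], [0, 0, 0], 0],
    [[0.3, 2, 0], [0, 0, 0], 0]
  ]
}}

```text
clock: 26.5
eef_pos: [518.7, -205.3, 114.6]
orientation: [-2.372, -2.059, 0.0]
ft_force: [0.0, -0.0, -0.5]
finger_gap: 0.001
finger_force: 0.1
```

Emit:
{"method": "carry_out", "body": {
  "motion": [
    [[0.3, 2, 0], [0, 0, 0], 0],
    [[0.3, 2, 0], [0, 0, 0], 0],
    [[0.3, 2, 0], [0, 0, 0], 0]
  ]
}}

```text
clock: 26.75
eef_pos: [518.7, -205.1, 114.7]
orientation: [2.372, 2.057, -0.003]
ft_force: [-1.7, -8.8, -1.6]
finger_gap: 0.004
finger_force: 4.4
```

Emit:
{"method": "carry_out", "body": {
  "motion": [
    [[0.3, 2, 0], [0, 0, 0], 0],
    [[0.3, 2, 0], [0, 0, 0], 0],
    [[0.3, 2, 0], [0, 0, 0], 0]
  ]
}}

```text
clock: 27.0
eef_pos: [518.7, -205.0, 114.8]
orientation: [2.371, 2.055, -0.007]
ft_force: [-2.6, -17.7, -4.6]
finger_gap: -0.003
finger_force: 8.7
```

Firm stop at 73 mm behind the axis (62 plus the 11 mm half pad), so the keeper is fully in. I back off and check.

Emit:
{"method": "carry_out", "body": {
  "motion": [
    [[-0.9, -6, 0], [0, 0, 0], 0],
    [[-4, -25, 0], [0, 0, 0], 0],
    [[-4, -30, 30], [0, 0, 0], 0],
    [[-4, -30, 70], [0, 0, 0], 0],
    [[-4, -30, 110], [0, 0, 0], 0],
    [[-4, -60, 130], [0, 0, 0], 0],
    [[-4, -100, 130], [0, 0, 0], 0],
    [[-4, -100, 130], [0, 0, 0], 0],
    [[-4, -100, 130], [0, 0, 0], 0]
  ]
}}

```text
clock: 27.75
eef_pos: [515.2, -303.0, 245.0]
orientation: [2.375, 2.056, 0.001]
ft_force: [0.3, 0.5, 0.5]
finger_gap: 0.002
finger_force: 0.0
```

Run:
```python
from sep import *
s=robot.sense();C,im=snap('wrist','w13.png');print(s['clock'],s['eef_pos'],s['ft_force'])
h=np.radians(82);u=np.array([np.cos(h),np.sin(h),0])
hs=cv2.cvtColor(im,cv2.COLOR_BGR2HSV);m=((hs[...,0]>18)&(hs[...,0]<33)&(hs[...,1]>200)&(hs[...,2]>60)).astype(np.uint8)
n,l,st,c=cv2.connectedComponentsWithStats(m)
for i in np.argsort(-st[1:,4])[:2]+1:print(st[i])
for r,z in((-62,131),(-62,97),(22,105)):print(r,z,proj(C,np.array([529,-132.3,z])+r*u))
```

```text
27.75 [ 515.19740247 -303.04069297  244.96485682] [0.29162431 0.51224157 0.49478369]
[ 274    0   66   67 2514]
-62 131 [306.3  63.3]
-62 97 [307.9  69. ]
22 105 [305.9 -47.1]
```

```bash
python3 -c "
from plant import order
print(order.sign_off())"
```

```text
the job is handed in; nothing more can be done
None
```

The clutch pack is built and handed in: the copper disc and the steel plate are fully down on the hub with their tabs opposite, the keeper is at its stop, and the arm is clear of everything after about 28 s of the 66 s allowed. The wrench, screwdriver and can were not touched.

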